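# Stop the vial carousel and hold its index plunger out

## Robot

A 7-joint arm with a two-finger parallel gripper is mounted at the origin on a cart in front of the work surface, level with it; the furniture and walls round the work are solid. World frame = base frame: x ahead of the robot, y to its left, z up, the work surface at z = 0. Lengths are in m, angles in rad, forces in N, time in s.
With the tool pointing down it reaches from about 0.4 to 0.85 m from the base axis. Payload 10.4 kg.
Tool frame: the origin (TCP) lies between the finger pads; the fingertips stand 14 mm ahead of it and the grasp point (between the pads) lies 5 mm behind it; z points along the fingers, y is the direction in which the jaws open and shut (so a half turn about z gives the same grasp; the last joint's range is limited). The gripper opens to 87 mm and grips with 3 to 60 N. Pads are 19 mm wide; open, the fingers measure 117 mm over their backs; the gripper's body (75 mm by 190 mm) begins 51 mm behind the grasp point.
Start: joints at [-1.313, 0.332, -0.065, 1.46, 0.022, 1.35, -0.088], TCP at [0.173, 0.601, 0.237] pointing down, gripper open.
Joint ranges: [-2.6, 2.6], [-0.5, 2.12], [-1.47, 1.34], [0.16, 2.42], [-1.27, 4.41], [0.06, 2.06], [-2.6, 2.6]. Speed limits (rad/s): [2.22, 2.22, 2.79, 2.79, 3.14, 3.14, 3.14].

## Interface

Orientations are given as a unit quaternion [x, y, z, w].
In Python, from bench import readout, camera, calibration, order gives the robot as it stands.
- The arm moves only by the tool apply_moves, never from a script. Its argument "deltas" is a list of rows, each an object with "translation": the shift along the world's x, y, z in m, a list of three; "turn": the turn, a rotation vector about the world's x, y, z in rad, a list of three; "hand": the finger opening in m, from 0 to 0.087. A call has 1 to 5 rows; each row shifts and turns the pose as measured when the row begins; what a row does not reach is not made up. A row lasts 1/10 s, in which the tool goes at most 50 mm and 8.59 degrees, less where a joint would pass 70% of its speed; a pose out of reach is approached as far as the arm can. A call with a gripper value outside its range is refused whole. The fingers move at their own pace and stop on an object; "newtons" is the grip in N (left out, the last holds). Time passes only in rows, so rows that do not move let the fingers close. It gives the time, the measured TCP pose, the force and the opening at its end, in the units of the state.
- readout.read_state(): the state, without advancing time (a new reading comes with each control period).
- camera(name): name is "scene" or "top" or "wrist"; returns the picture (400x640x3 uint8, red, green, blue); there is no depth.
- calibration(name): a dict with "fx", "fy", "cx", "cy" (pixels), "extrinsics" (4x4, takes a point from world to camera coordinates). Camera axes: x right, y down, z forward; pixel columns grow to the right and rows downward; lengths in m; the calibration is good to about 2 mm. A picture is of the moment at which its call begins: read the wrist's pose just before it. calibration takes no time and is no camera call; for the wrist camera it gives the pose at the moment of the call.
- order.close_job(): hands the job in, once; it reports no verdict.
The state is a dict: "time": time; "joint_positions": joint angles; "joint_vel": joint speeds; "joint_torque": joint torques, N m; "ee_pos": TCP position; "eef_rot": TCP orientation; "ft_force": force on the tool from outside, world axes, zero at the start; "torque": the same for the moment, N m; "width": finger opening in m.
Only numpy, scipy, OpenCV 4.12 (cv2) and the standard library are available. Lean on these libraries where they do the work, as an engineer would, in place of code of your own. Each camera call takes 0.05 s, during which the arm holds its last target. There are 200 camera calls.

## Task

Free the vial carousel so that I can turn it by hand. First, with the index plunger still seated, press the red stop plunger on the yellow box fully down and let it spring back up; then take the black index knob on the carousel's bracket, pull it straight up all the way so that the pin leaves its hole and the wheel creeps round against its stop, and finish still holding the knob fully up with the gripper. Leave the other things on the worktop where they are.

Things in the scene. Friction and masses are not known exactly. Their poses are not given: they have to be found in the camera images.
- carousel: Fixed vial carousel: white round base with a blue band, 238 mm across and 45 mm high, a 204 mm aluminium wheel above it (top at 67 mm) carrying small cryovials with coloured caps (tops at 101 mm; none near the bracket), and at its front (the carousel's own -x) an aluminium bracket whose post (30 x 40 mm, 128 mm from the centre) carries an arm over the wheel's rim, arm top 92 mm above the worktop. Origin: underside centre on the worktop; z up.
- pin_knob (a point): Centre of the knob of the index plunger: ribbed black upright cylinder 24 mm across, 26 mm high (z 112 to 138 mm when seated; centre at 125 mm), on a steel barrel 19 mm across that stands 18 mm above the bracket's arm (top 92 mm), with a 26 mm wide lock nut round its foot up to 97 mm. 88 mm from the wheel's axis, along the carousel's own -x. Moves straight up with the pin. Free all round above the arm.
- seat_hole (a point): Fixed point on the wheel's top surface, straight below the knob, at the mouth of the hole in which the 8 mm steel pin sits 10 mm deep (point 67 mm above the worktop).
- index_pin (a joint): Lift of the index plunger, m: 0 seated in its hole, 0.018 at its upper stop; clear of the hole above 0.010. Its spring pulls it down with about 4 N seated and 9 N fully up; let go, it drops back (onto the wheel's top, at 0.010, once the wheel has turned).
- wheel (a joint): Turn of the wheel, rad, anticlockwise from above: about 0 while the pin is in its hole; once the pin is clear the wheel's light drive spring creeps it round to its stop at 0.2.
- stop_box: Fixed yellow control box, 85 x 75 mm, 46 mm high, with the red stop plunger in the middle of its top. Origin: underside centre on the worktop; z up.
- stop_top (a point): Top centre of the red mushroom-shaped stop plunger, 35 mm across, 76 mm above the worktop when up. Moves with the plunger.
- stop_plunger (a joint): Downward travel of the stop plunger, m: 0 up, 0.008 fully down. Its spring needs about 4 N to start and 10 N at the bottom, and brings it back up when let go.
- flask_mid (a point): Mid-height of a loose conical flask with pink contents, 76 mm across, 133 mm high. Bystander.
- beaker_mid (a point): Mid-height of a loose empty beaker, 54 mm across, 69 mm high. Bystander.
- wash_bottle_mid (a point): Body of a loose white wash bottle with a red cap and bent spout, 66 x 95 mm, 197 mm high; point 80 mm above its base. Bystander.
- tip_box_mid (a point): Centre of a loose closed blue tip box, 91 x 122 mm, 70 mm high; it stands on the side of the carousel where the yellow box does not. Bystander.
There are look-alikes about, which are no part of the job. There is more than one size of the part that bears tip_box_mid; the job needs the smaller. Of the things that look like the part that bears beaker_mid, take the one that is farthest from the robot's base at the start.

How it is judged:
On the way, in this order (a step that is already met when the one before it is completed fails the run):
1. the stop plunger is pressed fully down while the index pin is seated and the wheel has not moved on (value of joint stop_plunger above 0.0068 m and value of joint index_pin below 0.004 m and value of joint wheel below 0.06 rad), for 0.1 s.
2. the stop plunger is back up, the index pin still seated (value of joint stop_plunger below 0.0015 m and value of joint index_pin below 0.004 m and value of joint wheel below 0.06 rad), for 0.1 s.
At the end, for the whole second after the job is handed in: The fingers hold the index knob (over 2 N), lifted more than 14.5 mm of its 18 mm; the wheel has turned on by more than 0.15 rad; the stop plunger is up (within 1.5 mm); flask, beaker, wash bottle and tip box stand upright within 20 mm of where they were (value of joint index_pin above 0.0145 m and z of pin_knob in the frame of seat_hole above 0.0725 m and value of joint wheel above 0.15 rad and value of joint stop_plunger below 0.0015 m and contact force between the fingers and index_pin above 2 N and distance of each of flask_mid, beaker_mid, wash_bottle_mid, tip_box_mid from where it was at the start of the episode below 0.02 m and angle between each of flask_mid, beaker_mid, wash_bottle_mid, tip_box_mid's own z axis and vertical below 0.15 rad); the arm keeps its last pose, push and grip.
It fails at once if a bystander is knocked over or pushed away (angle between any of flask_mid, beaker_mid, wash_bottle_mid, tip_box_mid's own z axis and vertical above 0.5 rad or distance of any of flask_mid, beaker_mid, wash_bottle_mid, tip_box_mid from where it was at the start of the episode above 0.03 m).
It also fails if it takes over 48 s, if anything falls off the work surface, if the arm or the gripper's body presses on something with over 40 N, if the wrist force passes 120 N, or if a joint passes its speed limit or range.

## Working session

There is one attempt and no reset: what is moved stays moved. The work goes in short steps, Python scripts to look and compute and a tool call to move; the robot and the scene stay as the last step left them, time stands still between calls to the robot, and variables do not carry over. Pictures are saved under pics/ and viewed, about 8 in all and at most 12, crops included, and the job is handed in when it is done.

Besides the shell and the picture viewer there is one more tool, called after "Emit:" as name(argument=value, ...), one argument or row to a line, values as JSON. apply_moves: Moves the arm, as the interface text tells. Its arguments: {"type":"object","properties":{"deltas":{"type":"array","items":{"type":"object","properties":{"translation":{"type":"array","items":{"type":"number"}},"turn":{"type":"array","items":{"type":"number"}},"hand":{"type":"number"}}}},"newtons":{"type":"number"}},"required":["deltas"]}

```bash
mkdir -p pics
python3 - <<'E'
from bench import readout,camera,calibration
import cv2,json
s=readout.read_state();print(s['time'],s['ee_pos'],s['eef_rot'],s['width'],s['ft_force'])
for n in('scene','top'):
    im=camera(n);cv2.imwrite(f'pics/{n}0.png',im[:,:,::-1]);c=calibration(n);print(n,c)
E
```

```text
0.0 [0.17309804 0.60014567 0.23575271] [ 1.39893806e-01  9.90166249e-01 -7.21552047e-04 -4.76179003e-05] 0.08678169018363312 [ 0.10966974 -0.2718803   0.35408253]
scene {'fx': 466.16076004240216, 'fy': 466.16076004240216, 'cx': 328.24577594040755, 'cy': 195.66210760404468, 'extrinsics': array([[-0.83417173, -0.55115631, -0.01960239,  0.34519348],
       [-0.19870343,  0.33351283, -0.92156722,  0.21228754],
       [ 0.51446524, -0.76485026, -0.38772362,  1.67526088],
       [ 0.        ,  0.        ,  0.        ,  1.        ]])}
top {'fx': 389.1598568902865, 'fy': 389.1598568902865, 'cx': 319.476511120609, 'cy': 198.0742326279657, 'extrinsics': array([[-0.40437421, -0.9145815 ,  0.00470844,  0.12761838],
       [-0.87276954,  0.38433818, -0.30092772,  0.47491957],
       [ 0.27341329, -0.12579679, -0.95363533,  1.58314058],
       [ 0.        ,  0.        ,  0.        ,  1.        ]])}
```

View pics/scene0.png

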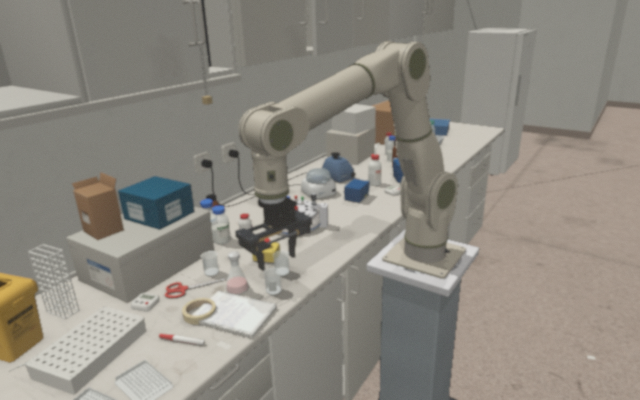

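View pics/top0.png

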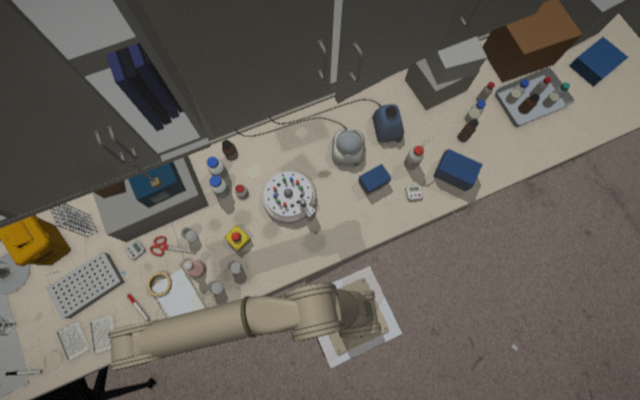

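The scene view shows the arm over the flask area. In the top view I see the carousel at about (289,196), its bracket and knob near (309,208), and the yellow box with red stop at (237,237). There are two blue boxes, at (375,179) (small) and (459,170) (large), and beakers near (190,235), (237,268) and (218,288). Next is an enlarged crop.

```bash
cat > h.py <<'E'
import numpy as np
from bench import calibration
def ray(n,u,v,z,c=None):
    c=c or calibration(n);E=np.array(c['extrinsics']);R,t=E[:3,:3],E[:3,3]
    o=-R.T@t;d=R.T@np.array([(u-c['cx'])/c['fx'],(v-c['cy'])/c['fy'],1])
    return o+d*(z-o[2])/d[2]
def proj(n,p,c=None):
    c=c or calibration(n);E=np.array(c['extrinsics']);q=E[:3,:3]@np.array(p)+E[:3,3]
    return np.array([c['fx']*q[0]/q[2]+c['cx'],c['fy']*q[1]/q[2]+c['cy']])
E
python3 - <<'E'
import cv2;from h import *
a=cv2.imread('pics/top0.png')
cv2.imwrite('pics/c1.png',cv2.resize(a[155:305,175:405],None,fx=3.4,fy=3.4,interpolation=cv2.INTER_CUBIC))
for n,u,v,z in[('car',289,196,.067),('knob',309.5,199,.138),('stop',237,237,.076),('beakA',190,235,.035),('beakB',237,268,.035),('beakC',218,288,.035),('flask',197,268,.06),('tips',375,179,.07),('big',459,170,.07)]:print(n,ray('top',u,v,z).round(3))
E
```

```text
car [0.549 0.04  0.067]
knob [ 0.48  -0.028  0.138]
stop [0.468 0.304 0.076]
beakA [0.568 0.487 0.035]
beakB [0.358 0.353 0.035]
beakC [0.313 0.451 0.035]
flask [0.418 0.498 0.06 ]
tips [ 0.469 -0.331  0.07 ]
big [ 0.359 -0.685  0.07 ]
```

View pics/c1.png

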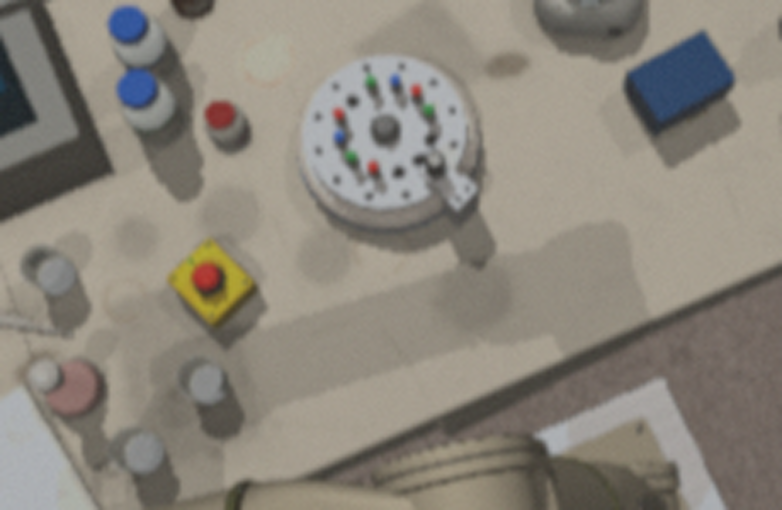

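Emit:
apply_moves(
  deltas=[
    {"translation": [0.035,-0.035,0],"turn": [0,0,0],"hand": 0.0},
    {"translation": [0.035,-0.035,0],"turn": [0,0,0],"hand": 0.0},
    {"translation": [0.035,-0.035,0],"turn": [0,0,0],"hand": 0.0},
    {"translation": [0.035,-0.035,0],"turn": [0,0,0],"hand": 0.0},
    {"translation": [0.035,-0.035,0],"turn": [0,0,0],"hand": 0.0},
  ],
  newtons=20,
)

```text
time: 0.6
ee_pos: [0.343, 0.424, 0.2327]
eef_rot: [0.133, 0.991, -0.002, -0.002]
ft_force: [1.1, -0.1, -0.2]
width: 0.0549
```

Emit:
apply_moves(
  deltas=[
    {"translation": [0.035,-0.032,0.003],"turn": [0,0,0],"hand": 0.0},
    {"translation": [0.035,-0.034,0],"turn": [0,0,0],"hand": 0.0},
    {"translation": [0.02,-0.02,0],"turn": [0,0,0],"hand": 0.0},
    {"translation": [0,0,0],"turn": [0,0,0],"hand": 0.0},
  ],
)

```text
time: 1.0
ee_pos: [0.4403, 0.327, 0.2352]
eef_rot: [0.138, 0.99, -0.003, -0.002]
ft_force: [-0.3, 0.1, -0.4]
width: 0.0233
```

Run:
```python
from bench import readout,camera,calibration
import cv2;from h import *
s=readout.read_state();print(s['time'],s['ee_pos'],s['eef_rot'],s['width'],s['ft_force'])
c=calibration('wrist');im=camera('wrist');cv2.imwrite('pics/w1.png',im[:,:,::-1]);np.save('w1.npy',c)
print(c)
im=camera('top');cv2.imwrite('pics/top1.png',im[:,:,::-1])
```

```text
1.0 [0.44025032 0.3269801  0.2351808 ] [ 0.13826499  0.99038796 -0.00331409 -0.00186865] 0.0232831269554211 [-0.34667596  0.11318034 -0.39613096]
{'fx': 321.93399692233396, 'fy': 321.93399692233396, 'cx': 330.64921232713954, 'cy': 194.4511717746347, 'extrinsics': array([[ 0.27191991,  0.96229191, -0.00733755, -0.43182979],
       [ 0.92306463, -0.25866452,  0.2846829 , -0.35533637],
       [ 0.27205009, -0.08418398, -0.95859366,  0.29763189],
       [ 0.        ,  0.        ,  0.        ,  1.        ]])}
```

View pics/w1.png

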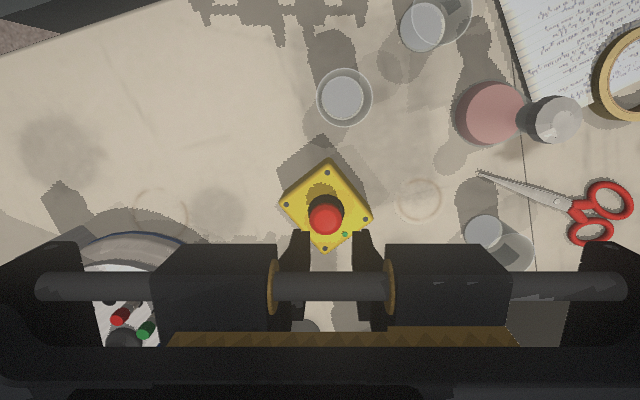

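The wrist view shows the red stop at about (326,217) on the yellow box. Beakers are at (343,97), (430,25) and (485,235), and the flask is at (495,113).

Run:
```python
import cv2;from h import *
c=np.load('w1.npy',allow_pickle=True).item()
b=cv2.imread('pics/w1.png');h=cv2.cvtColor(b,cv2.COLOR_BGR2HSV)
m=cv2.inRange(h,(0,150,90),(8,255,255))|cv2.inRange(h,(172,150,90),(180,255,255));m[:,:250]=0;m[:,420:]=0
n,l,s,ce=cv2.connectedComponentsWithStats(m);i=1+s[1:,4].argmax();print(s[i],ce[i],ray('w',*ce[i],.074,c))
a=cv2.imread('pics/top0.png');h=cv2.cvtColor(a,cv2.COLOR_BGR2HSV);m=cv2.inRange(h,(0,150,90),(8,255,255))|cv2.inRange(h,(172,150,90),(180,255,255))
m[:225]=0;m[250:]=0;m[:,:225]=0;m[:,250:]=0;y,x=m.nonzero();print(x.mean(),y.mean(),len(x),ray('top',x.mean(),y.mean(),.074))
for u,v in((302.4,202.9),):print('knob',ray('top',u,v,.138))
print('hub',ray('top',288.2,192.6,.08),'post',ray('top',310.3,210.9,.092))
```

```text
[310 204  32  31 776] [325.40335052 219.02448454] [0.47607828 0.30919653 0.074     ]
235.07142857142858 236.04761904761904 42 [0.47579327 0.30985907 0.074     ]
knob [0.47649655 0.00543004 0.138     ]
hub [0.55990917 0.03783983 0.08      ] post [ 0.44474232 -0.01488892  0.092     ]
```

Emit:
apply_moves(
  deltas=[
    {"translation": [0.036,-0.0175,0],"turn": [0,0,0],"hand": 0.0},
    {"translation": [0,0,-0.045],"turn": [0,0,0],"hand": 0.0},
    {"translation": [0,0,-0.045],"turn": [0,0,0],"hand": 0.0},
    {"translation": [0,0,-0.02],"turn": [0,0,0],"hand": 0.0},
    {"translation": [0,0,0],"turn": [0,0,0],"hand": 0.0},
  ],
)

```text
time: 1.6
ee_pos: [0.468, 0.3219, 0.1219]
eef_rot: [0.129, 0.992, -0.001, -0.003]
ft_force: [0.0, 0.3, 0.7]
width: 0.0004
```

Emit:
apply_moves(
  deltas=[
    {"translation": [0.008,-0.0125,-0.01],"turn": [0,0,0],"hand": 0.0},
    {"translation": [0,0,0],"turn": [0,0,0],"hand": 0.0},
  ],
)

```text
time: 1.8
ee_pos: [0.4755, 0.3108, 0.1124]
eef_rot: [0.127, 0.992, -0.0, -0.003]
ft_force: [-0.1, -0.7, -0.1]
width: 0.0009
```

Tip is at 0.098; the plunger top is at 0.076 (TCP 0.090), bottom at TCP 0.082.

Emit:
apply_moves(
  deltas=[
    {"translation": [0,-0.001,-0.018],"turn": [0,0,0],"hand": 0.0},
    {"translation": [0,0,-0.006],"turn": [0,0,0],"hand": 0.0},
    {"translation": [0,0,-0.004],"turn": [0,0,0],"hand": 0.0},
  ],
)

```text
time: 2.1
ee_pos: [0.4775, 0.3116, 0.0881]
eef_rot: [0.127, 0.992, 0.002, -0.001]
ft_force: [-2.1, -0.6, 6.7]
width: 0.0007
```

Emit:
apply_moves(
  deltas=[
    {"translation": [0,0,-0.006],"turn": [0,0,0],"hand": 0.0},
    {"translation": [0,0,-0.006],"turn": [0,0,0],"hand": 0.0},
  ],
)

```text
time: 2.3
ee_pos: [0.4783, 0.3121, 0.0812]
eef_rot: [0.127, 0.992, 0.003, -0.001]
ft_force: [-24.7, -17.6, 71.2]
width: 0.0006
```

Emit:
apply_moves(
  deltas=[
    {"translation": [0,0,0.0005],"turn": [0,0,0],"hand": 0.0},
    {"translation": [0,0,0],"turn": [0,0,0],"hand": 0.0},
  ],
)

```text
time: 2.5
ee_pos: [0.4794, 0.3129, 0.0864]
eef_rot: [0.127, 0.992, 0.005, -0.0]
ft_force: [-3.1, -2.5, 6.2]
width: 0.0002
```

Emit:
apply_moves(
  deltas=[
    {"translation": [-0.001,-0.001,-0.004],"turn": [0,0,0],"hand": 0.0},
    {"translation": [0,0,-0.002],"turn": [0,0,0],"hand": 0.0},
  ],
)

```text
time: 2.7
ee_pos: [0.4797, 0.3132, 0.0844]
eef_rot: [0.127, 0.992, 0.007, 0.001]
ft_force: [-4.3, -3.4, 6.5]
width: 0.0004
```

Emit:
apply_moves(
  deltas=[
    {"translation": [-0.001,-0.001,-0.004],"turn": [0,0,0],"hand": 0.0},
    {"translation": [0,0,-0.003],"turn": [0,0,0],"hand": 0.0},
  ],
)

```text
time: 2.9
ee_pos: [0.48, 0.3134, 0.0817]
eef_rot: [0.127, 0.992, 0.009, 0.002]
ft_force: [-11.1, -8.4, 25.9]
width: 0.0008
```

Emit:
apply_moves(
  deltas=[
    {"translation": [0,0,-0.003],"turn": [0,0,0],"hand": 0.0},
    {"translation": [0,0,-0.003],"turn": [0,0,0],"hand": 0.0},
  ],
)

```text
time: 3.1
ee_pos: [0.48, 0.3134, 0.0817]
eef_rot: [0.127, 0.992, 0.009, 0.002]
ft_force: [-12.1, -9.2, 27.5]
width: 0.0006
```

Emit:
apply_moves(
  deltas=[
    {"translation": [0,0,0.02],"turn": [0,0,0],"hand": 0.0},
    {"translation": [0,0,0.045],"turn": [0,0,0],"hand": 0.0},
    {"translation": [0,0,0.045],"turn": [0,0,0],"hand": 0.0},
    {"translation": [0,0,0.045],"turn": [0,0,0],"hand": 0.05},
    {"translation": [0,0,0],"turn": [0,0,0],"hand": 0.06},
  ],
)

```text
time: 3.6
ee_pos: [0.4802, 0.314, 0.2482]
eef_rot: [0.127, 0.992, 0.012, 0.004]
ft_force: [0.5, 0.6, -0.2]
width: 0.0097
```

Emit:
apply_moves(
  deltas=[
    {"translation": [0,-0.045,0],"turn": [0,0,0],"hand": 0.06},
    {"translation": [0,-0.045,0],"turn": [0,0,0],"hand": 0.06},
    {"translation": [0,-0.045,0],"turn": [0,0,0],"hand": 0.06},
    {"translation": [0,-0.045,0],"turn": [0,0,0],"hand": 0.06},
    {"translation": [0,0,0],"turn": [0,0,0],"hand": 0.06},
  ],
)

```text
time: 4.1
ee_pos: [0.4802, 0.1306, 0.2531]
eef_rot: [0.125, 0.992, 0.016, 0.008]
ft_force: [0.3, -0.2, 0.4]
width: 0.0484
```

Run:
```python
from bench import readout,camera,calibration
import cv2;from h import *
s=readout.read_state();print(s['time'],s['ee_pos'],s['eef_rot'],s['width'],s['ft_force'])
c=calibration('wrist');im=camera('wrist');cv2.imwrite('pics/w2.png',im[:,:,::-1]);np.save('w2.npy',c)
print(proj('w',(.4765,.0054,.138),c))
```

```text
4.1 [0.48016058 0.13062989 0.25309069] [0.12526933 0.9919668  0.01568036 0.00797379] 0.04843990222774052 [ 0.31324545 -0.19807364  0.35805313]
[186.01615018 224.87056987]
```

View pics/w2.png

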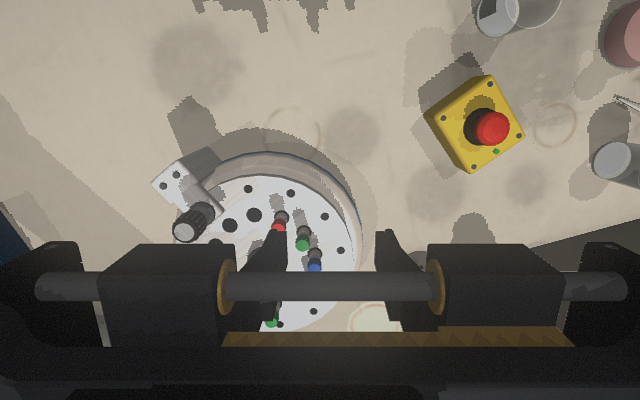

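The knob's top face is at about (185,230), 5 px from the prediction. The stop plunger looks raised at (490,128).

Run:
```python
from h import *;from scipy.spatial.transform import Rotation as R
c=np.load('w2.npy',allow_pickle=True).item();print(ray('w',185,230,.138,c))
z=R.from_quat([0.12526933,0.9919668,0.01568036,0.00797379]).apply([0,0,1]);print(z,np.cross(z,[0,0,-1]))
```

```text
[0.4807763  0.00275704 0.138     ]
[ 0.01974801  0.02911105 -0.99938109] [-0.02911105  0.01974801  0.        ]
```

Emit:
apply_moves(
  deltas=[
    {"translation": [0,-0.045,0],"turn": [-0.029,0.02,0],"hand": 0.06},
    {"translation": [0,-0.045,0],"turn": [0,0,0],"hand": 0.06},
    {"translation": [0,-0.03,0],"turn": [0,0,0],"hand": 0.06},
    {"translation": [0,0,0],"turn": [0,0,0],"hand": 0.06},
  ],
)

```text
time: 4.55
ee_pos: [0.4802, 0.0152, 0.2545]
eef_rot: [0.12, 0.993, 0.001, 0.001]
ft_force: [0.2, -0.7, 1.4]
width: 0.0599
```

Run:
```python
from bench import readout,camera,calibration
import cv2;from h import *
s=readout.read_state();print(s['time'],s['ee_pos'],s['eef_rot'],s['width'],s['ft_force'])
from scipy.spatial.transform import Rotation as R
z=R.from_quat(s['eef_rot']).apply([0,0,1]);print(z)
c=calibration('wrist');im=camera('wrist');cv2.imwrite('pics/w3.png',im[:,:,::-1]);np.save('w3.npy',c)
print(proj('w',(.48,.003,.138),c))
```

```text
4.55 [0.48022482 0.0151738  0.25452735] [1.20269463e-01 9.92739979e-01 1.32657883e-03 9.11345532e-04] 0.05985012094476452 [ 0.15524163 -0.68272732  1.38221641]
[ 0.00212855  0.00241468 -0.99999482]
[317.41685889 197.12148856]
```

View pics/w3.png

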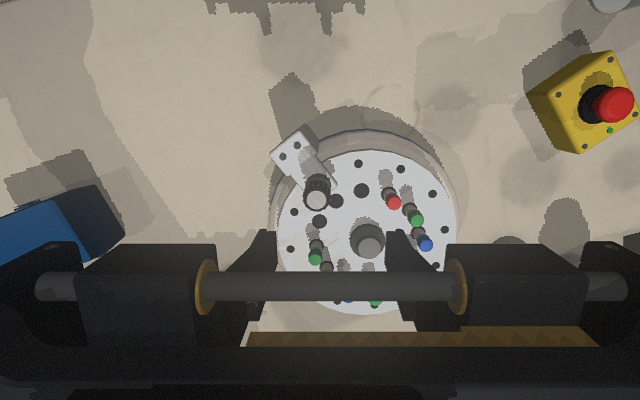

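The knob's top is at (316,200), giving about (0.4815, 0.002). I'm descending with the jaws straddling it.

Emit:
apply_moves(
  deltas=[
    {"translation": [0.0013,-0.013,0],"turn": [0,0,0],"hand": 0.06},
    {"translation": [0,0,-0.04],"turn": [0,0,0],"hand": 0.06},
    {"translation": [0,0,-0.03],"turn": [0,0,0],"hand": 0.06},
    {"translation": [0,0,0],"turn": [0,0,0],"hand": 0.06},
  ],
)

```text
time: 5.0
ee_pos: [0.4834, 0.0082, 0.184]
eef_rot: [0.115, 0.993, 0.003, 0.003]
ft_force: [-0.5, -0.5, -0.0]
width: 0.0599
```

Emit:
apply_moves(
  deltas=[
    {"translation": [-0.002,-0.006,-0.02],"turn": [0,0,0],"hand": 0.06},
    {"translation": [0,0,-0.02],"turn": [0,0,0],"hand": 0.06},
    {"translation": [0,0,-0.012],"turn": [0,0,0],"hand": 0.06},
    {"translation": [0,0,0],"turn": [0,0,0],"hand": 0.06},
  ],
)

```text
time: 5.4
ee_pos: [0.484, 0.0049, 0.1347]
eef_rot: [0.112, 0.994, 0.003, 0.004]
ft_force: [-0.4, -0.6, 1.1]
width: 0.06
```

Emit:
apply_moves(
  deltas=[
    {"translation": [-0.003,-0.003,-0.009],"turn": [-0.007,0.006,0],"hand": 0.06},
    {"translation": [-0.001,-0.001,-0.004],"turn": [0,0,0],"hand": 0.06},
    {"translation": [0,0,0],"turn": [0,0,0],"hand": 0.06},
  ],
)

```text
time: 5.7
ee_pos: [0.4813, 0.0013, 0.1233]
eef_rot: [0.112, 0.994, -0.001, 0.003]
ft_force: [-0.9, -0.5, -0.3]
width: 0.06
```

Run:
```python
from bench import readout,camera,calibration
import cv2;from h import *
s=readout.read_state();print(s['time'],s['ee_pos'],s['eef_rot'],s['width'],s['ft_force'])
c=calibration('wrist');im=camera('wrist');print(proj('w',(.4815,.002,.138),c),proj('w',s['ee_pos'],c))
cv2.imwrite('pics/w4.png',im[:,:,::-1])
```

```text
5.7 [0.48127737 0.00128205 0.12326634] [ 1.11777488e-01  9.93728552e-01 -6.04808311e-04  2.99871135e-03] 0.06003931324311464 [-0.89342668 -0.50826676 -0.34965807]
[333.89072219 275.34931249] [332.16728572 259.8610464 ]
```

View pics/w4.png

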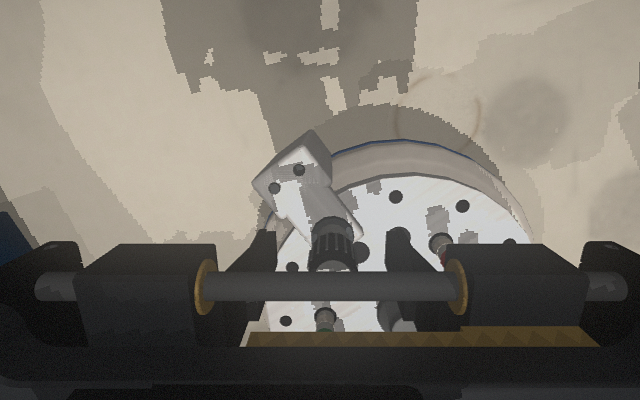

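The knob is at u≈333, centred between the fingers (268 to 395). I'm closing on it.

Emit:
apply_moves(
  deltas=[
    {"translation": [0,0,0],"turn": [0,0,0],"hand": 0.02},
    {"translation": [0,0,0],"turn": [0,0,0],"hand": 0.01},
    {"translation": [0,0,0],"turn": [0,0,0],"hand": 0.01},
    {"translation": [0,0,0],"turn": [0,0,0],"hand": 0.01},
    {"translation": [0,0,0],"turn": [0,0,0],"hand": 0.01},
  ],
  newtons=35,
)

```text
time: 6.25
ee_pos: [0.4821, 0.0015, 0.1247]
eef_rot: [0.112, 0.994, -0.0, 0.004]
ft_force: [0.2, -0.4, 1.1]
width: 0.0285
```

Emit:
apply_moves(
  deltas=[
    {"translation": [0,0,0],"turn": [0,0,0],"hand": 0.0},
    {"translation": [0,0,0],"turn": [0,0,0],"hand": 0.0},
    {"translation": [0,0,0],"turn": [0,0,0],"hand": 0.0},
  ],
)

```text
time: 6.55
ee_pos: [0.4823, 0.002, 0.1248]
eef_rot: [0.112, 0.994, 0.0, 0.004]
ft_force: [1.1, 0.2, -0.0]
width: 0.0228
```

Gripped. I'm pulling up about 18 mm.

Emit:
apply_moves(
  deltas=[
    {"translation": [0,0,0.005],"turn": [0,0,0],"hand": 0.0},
    {"translation": [0,0,0.005],"turn": [0,0,0],"hand": 0.0},
    {"translation": [0,0,0.005],"turn": [0,0,0],"hand": 0.0},
  ],
)

```text
time: 6.85
ee_pos: [0.4821, 0.002, 0.1394]
eef_rot: [0.112, 0.994, -0.0, 0.004]
ft_force: [4.0, 1.6, -9.6]
width: 0.023
```

Emit:
apply_moves(
  deltas=[
    {"translation": [0,0,0.003],"turn": [0,0,0],"hand": 0.0},
    {"translation": [0,0,0.002],"turn": [0,0,0],"hand": 0.0},
    {"translation": [0,0,0.001],"turn": [0,0,0],"hand": 0.0},
  ],
)

```text
time: 7.15
ee_pos: [0.4817, 0.002, 0.1432]
eef_rot: [0.111, 0.994, -0.001, 0.004]
ft_force: [11.1, 1.4, -20.2]
width: 0.0231
```

Emit:
apply_moves(
  deltas=[
    {"translation": [0,0,0],"turn": [0,0,0],"hand": 0.0},
    {"translation": [0,0,0],"turn": [0,0,0],"hand": 0.0},
    {"translation": [0,0,0],"turn": [0,0,0],"hand": 0.0},
    {"translation": [0,0,0],"turn": [0,0,0],"hand": 0.0},
    {"translation": [0,0,0],"turn": [0,0,0],"hand": 0.0},
  ],
)

```text
time: 7.65
ee_pos: [0.4819, 0.0021, 0.1427]
eef_rot: [0.111, 0.994, -0.001, 0.004]
ft_force: [4.3, 0.7, -9.5]
width: 0.0232
```

Emit:
apply_moves(
  deltas=[
    {"translation": [0,0,0.0005],"turn": [0,0,0],"hand": 0.0},
    {"translation": [0,0,0.0005],"turn": [0,0,0],"hand": 0.0},
    {"translation": [0,0,0.0005],"turn": [0,0,0],"hand": 0.0},
    {"translation": [0,0,0.0005],"turn": [0,0,0],"hand": 0.0},
    {"translation": [0,0,0.0005],"turn": [0,0,0],"hand": 0.0},
  ],
)

```text
time: 8.15
ee_pos: [0.4818, 0.0021, 0.1432]
eef_rot: [0.111, 0.994, -0.002, 0.004]
ft_force: [8.3, 0.4, -16.7]
width: 0.023
```

Emit:
apply_moves(
  deltas=[
    {"translation": [0,0,0.0005],"turn": [0,0,0],"hand": 0.0},
    {"translation": [0,0,0.0005],"turn": [0,0,0],"hand": 0.0},
    {"translation": [0,0,0.0005],"turn": [0,0,0],"hand": 0.0},
    {"translation": [0,0,0.0005],"turn": [0,0,0],"hand": 0.0},
    {"translation": [0,0,0.0005],"turn": [0,0,0],"hand": 0.0},
  ],
)

```text
time: 8.65
ee_pos: [0.4818, 0.0021, 0.1432]
eef_rot: [0.111, 0.994, -0.002, 0.005]
ft_force: [8.5, 0.7, -17.0]
width: 0.023
```

Run:
```python
from bench import readout,camera,calibration
import cv2;from h import *
im=camera('wrist');t=camera('top');s=readout.read_state();print(s['time'],s['ee_pos'],s['width'],s['ft_force'])
cv2.imwrite('pics/w5.png',im[:,:,::-1]);cv2.imwrite('pics/top5.png',t[:,:,::-1])
a=cv2.imread('pics/top0.png');b=t[:,:,::-1]
f=lambda k:cv2.resize(k[155:305,180:400],(400,272),interpolation=cv2.INTER_CUBIC)
cv2.imwrite('pics/v5.png',np.vstack([np.hstack([f(a),f(b)]),np.hstack([cv2.imread('pics/w4.png')[120:360,140:540],im[120:360,140:540,::-1]])]))
```

```text
8.75 [0.4818163  0.00211148 0.14323212] 0.02309074225044957 [  8.34523713  -0.0720662  -16.84996193]
```

View pics/v5.png

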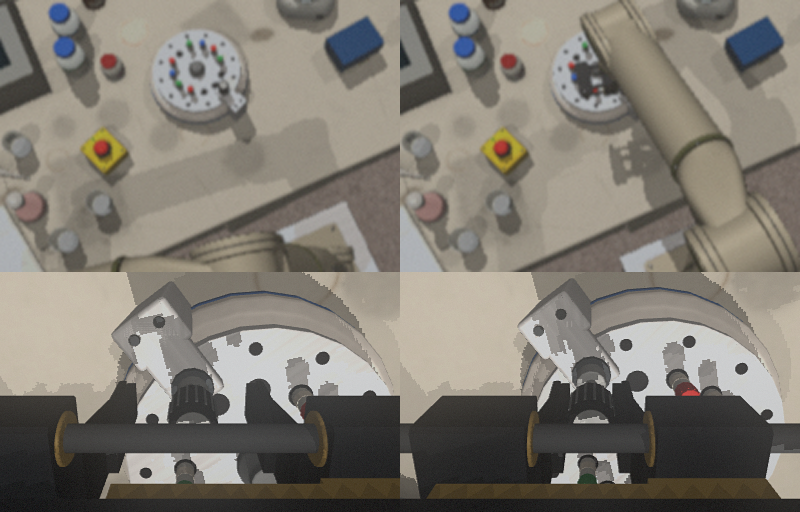

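Run:
```python
from bench import readout,calibration
from h import *
k=np.array([.4818,.0021])
hub=np.array([.5599,.0378]);d=(hub-k);hub=k+.088*d/np.linalg.norm(d)
a0=np.arctan2(*(k-hub)[::-1])
for c,pts in((np.load('w3.npy',allow_pickle=True).item(),[(358,163),(403,170),(432,192),(445,230),(291,249),(294,212),(361,191),(336,200),(319,222)]),(calibration('wrist'),[(366,193),(481,217),(378,228)])):
  for p in pts:
    q=ray('w',*p,.067,c)[:2]-hub;print(p,np.linalg.norm(q).round(3),(np.degrees(np.arctan2(q[1],q[0])-a0)%360).round(1))
  print()
```

```text
(358, 163) 0.088 330.6
(403, 170) 0.086 298.2
(432, 192) 0.087 270.7
(445, 230) 0.087 238.4
(291, 249) 0.089 60.3
(294, 212) 0.089 30.8
(361, 191) 0.057 331.4
(336, 200) 0.059 0.5
(319, 222) 0.059 32.0

(366, 193) 0.087 341.9
(481, 217) 0.086 281.0
(378, 228) 0.058 341.6
```

Before lifting, the rim holes sat at 330.6° and 270.7°. They are now at 341.9° and 281.0°, a turn of about 11° (0.19 rad) anticlockwise, so the wheel is at its stop. The stop box and bystanders look unchanged in the top view. I'm handing in.

```bash
python3 -c "
from bench import order,readout
s=readout.read_state();print(s['time'],s['ee_pos'],s['ft_force'],s['width']);print(order.close_job())"
```

```text
8.75 [0.4818163  0.00211148 0.14323212] [  8.34523713  -0.0720662  -16.84996193] 0.02309074225044957
the job is handed in; nothing more can be done
None
```

The carousel is free: I pressed the stop plunger and let it spring back. Then I pulled the index knob up to its stop, and the gripper is still holding it there. I handed the job in at 8.75 s of the allowed 48 s; it reports no verdict.

- **Stop plunger:** The first press peaked at 71 N and bounced back partway, so I pressed again without letting it rise fully. The second press held at the bottom for about 0.2 s at 26–27 N. Afterwards the wrist picture showed the plunger raised.
- **Index knob:** The gripper rose about 18.4 mm, set to 35 N of grip. It was pulling 17 N upward, more than the 9 N spring, so the knob is against its upper stop. The finger opening stayed at 23 mm, so nothing slipped.
- **Wheel:** Its rim holes moved about 10–11° anticlockwise (0.18–0.20 rad), which matches the stop at 0.2.
- **Other things on the worktop:** The beakers, flask and small tip box look unmoved in the last top view. I did not measure their positions, and I never positively identified the wash bottle. I touched none of them.

No check failed. The knob position estimates from the pictures differed by a few millimetres and settled at close range.

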